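# Build the sieve tower on the shaker

## Robot

A 6-joint arm with a two-finger parallel gripper is mounted at the origin on a cart in front of the work surface, level with it; the furniture and walls round the work are solid. World frame = base frame: x ahead of the robot, y to its left, z up, the work surface at z = 0. Lengths are in mm, angles in rad, forces in N, time in s.
With the tool pointing down it reaches from about 350 to 775 mm from the base axis. Payload 7.3 kg.
Tool frame: the origin (TCP) lies at the centre of the arm's flange, where the gripper is bolted on; the fingertips stand 178 mm ahead of it and the grasp point (between the pads) lies 159 mm ahead of it; z points along the fingers, y is the direction in which the jaws open and shut (so a half turn about z gives the same grasp; the last joint's range is limited). The gripper opens to 92 mm and grips with 3 to 60 N. Pads are 19 mm wide; open, the fingers measure 130 mm over their backs; the gripper's body (75 mm by 190 mm) begins 47 mm behind the grasp point.
Start: joints at [-1.356, 0.342, 1.524, -0, 1.275, -0.146], TCP at [185.357, -491.193, 404.741] pointing down, gripper open.
Joint ranges: [-2.53, 2.53], [-0.77, 2.02], [0.04, 2.7], [-1, 4.14], [0.28, 2.66], [-3.11, 3.11]. Speed limits (rad/s): [2.57, 2.57, 3.14, 3.14, 3.14, 3.14].

## Interface

Orientations are given as [roll, pitch, yaw] about the fixed x, y, z axes, in that order (R = Rz(yaw) Ry(pitch) Rx(roll)).
In Python, from plant import get_obs, capture, close_job gives the robot as it stands. The module is installed in compiled form; this text tells all that it offers.
- The arm moves only by the shell command python3 -m pendant 'ROWS'. ROWS is JSON, a list of rows, each a list of 3 entries, a list of its own where there are three numbers: the shift along the tool's x, y, z in m, then the turn, a rotation vector about the tool's x, y, z in rad, then the finger opening in m, from 0 to 0.0918. In form: [[[tx, ty, tz], [wx, wy, wz], fingers], ...]. A call has 1 to 10 rows; each row is the pose to reach, as a shift and turn from the pose commanded when the call began, along the tool's axes at that moment; what a row does not reach only later rows make up. A row lasts 1/12 s, in which the tool goes at most 41.7 mm and 7.16 degrees, less where a joint would pass 70% of its speed; a pose out of reach is approached as far as the arm can. A call with a gripper value outside its range is refused whole. The fingers move at their own pace and stop on an object; the grip force is fixed at half the most. Time passes only in rows, so rows that repeat a pose let the fingers close. It gives the time, the measured TCP pose, the force and the opening at its end, in the units of the state.
- get_obs(): the state, without advancing time (a new reading comes with each control period).
- capture(name): name is "scene" or "side" or "wrist"; returns a dict with "color" (384x512x3 uint8, red, green, blue), "mtx" (3x3 intrinsics, pixels), "rvec" (rotation vector, rad) and "tvec" (3), from world to camera coordinates, as OpenCV has them. Camera axes: x right, y down, z forward; pixel columns grow to the right and rows downward; lengths in mm; the calibration is good to about 2 mm. A picture is of the moment at which its call begins. There is no depth.
- close_job(): hands the job in, once; it reports no verdict.
The state is a dict: "time": time; "joint_positions": joint angles; "dq": joint speeds; "tau": joint torques, N m; "tool_pos": TCP position; "tcp_rot": TCP orientation; "contact_force": force on the tool from outside, world axes, zero at the start; "moment": the same for the moment, N m; "grip_width": finger opening in mm.
Only numpy, scipy, OpenCV 4.12 (cv2) and the standard library are available. Lean on these libraries where they do the work, as an engineer would, in place of code of your own. Each camera call takes 0.05 s, during which the arm holds its last target. There are 200 camera calls.

## Task

Set up the little sieve tower on the shaker's receiving pan: from the bottom up, the fine-meshed sieve (the lowest) in the pan, the medium one on it, the coarse one (the tallest) on that, and the knobbed lid on top. Each piece must sit fully home, spigot in the mouth below it, upright and let go; leave the tape roll, the calculator, the tweezers and the rubber blower where they are.

Things in the scene. Friction and masses are not known exactly. Their poses are not given: they have to be found in the camera images.
- shaker: Sieve shaker, fixed: round grey base 124 mm across, 36 mm high, with a round open steel receiving pan upright in its centre inside a black ring. Origin: centre of the underside, on the pan's axis, z up. Pan 56 mm across outside, mouth 50 mm, rim 60 mm and inner floor 42 mm above the origin; a fully seated sieve's underside is 54 mm above the origin.
- sieve_fine: Steel sieve with the finest wire cloth (wires 3.4 mm apart) and the lowest wall: 30 mm high over all. Origin: centre of underside, z up its axis. Stands on a tapered spigot (48 mm across, 41 at the tip, 6 mm deep); above it a straight round wall 56 mm across (grip there), mouth 50 mm across, cloth 9 mm up. A piece seated in it has its underside 24 mm above this origin. About 0.1 kg.
- sieve_medium: Steel sieve with medium wire cloth (wires 7 mm apart), 38 mm high over all. Origin: centre of underside, z up its axis. Stands on a tapered spigot (48 mm across, 41 at the tip, 6 mm deep); above it a straight round wall 56 mm across (grip there), mouth 50 mm across, cloth 9 mm up. A piece seated in it has its underside 32 mm above this origin. About 0.12 kg.
- sieve_coarse: Steel sieve with the coarsest wire cloth (wires 12.5 mm apart) and the tallest wall: 46 mm high over all. Origin: centre of underside, z up its axis. Stands on a tapered spigot (48 mm across, 41 at the tip, 6 mm deep); above it a straight round wall 56 mm across (grip there), mouth 50 mm across, cloth 9 mm up. A piece seated in it has its underside 40 mm above this origin. About 0.14 kg.
- sieve_lid: Steel lid: a flat disc 56 mm across (6 to 11 mm above the underside) on the same tapered spigot (48 mm across, 6 mm deep), with a round upright knob 18 mm across in the middle, from 11 to 35 mm above the underside; take it by the knob. Origin at the centre of its underside, z up. About 0.11 kg.
- tape_roll: Bystander: roll of yellowish paper tape lying flat among the sieves, 75 mm across, 19 mm high, loose; origin at the centre of its underside. Leave it where it is.
- calculator: Bystander: desk calculator lying flat, 118 x 70 x 18 mm (x the long way), loose, on the other side of the bench from the shaker; origin at the centre of its underside. Leave it where it is.
- tweezers: Bystander: steel tweezers lying flat to the left of the sieves, 18 x 154 x 8 mm (y the long way), loose; origin at the centre of the underside. Leave them where they are.
- blower: Bystander: red-brown rubber bulb blower lying at the back, 54 x 131 x 54 mm (y the long way), loose; origin at the centre of the underside. Leave it where it is.

How it is judged (in metres and radians):
At the end, for the whole second after the job is handed in: Fine sieve in the shaker's pan, medium in fine, coarse in medium, lid in coarse: each centred on the piece below within 3 mm, underside within 2 mm of the fully seated height, upright within 0.06 rad, at rest and not touched by the fingers (horizontal distance between sieve_fine and shaker below 0.003 m and z of sieve_fine in the frame of shaker between 0.052 and 0.056 m and angle between each of sieve_fine, sieve_medium, sieve_coarse, sieve_lid's own z axis and vertical below 0.06 rad and linear speed of each of sieve_fine, sieve_medium, sieve_coarse, sieve_lid below 0.02 m/s and contact force between each of sieve_fine, sieve_medium, sieve_coarse, sieve_lid and the fingers below 0.05 N and horizontal distance between sieve_medium and sieve_fine below 0.003 m and z of sieve_medium in the frame of sieve_fine between 0.022 and 0.026 m and horizontal distance between sieve_coarse and sieve_medium below 0.003 m and z of sieve_coarse in the frame of sieve_medium between 0.03 and 0.034 m and horizontal distance between sieve_lid and sieve_coarse below 0.003 m and z of sieve_lid in the frame of sieve_coarse between 0.038 and 0.042 m).
It fails at once if a bystander (tape roll, calculator, tweezers, blower) is pushed more than 20 mm from its place (distance of any of tape_roll, calculator, tweezers, blower from where it was at the start of the episode above 0.02 m).
It also fails if it takes over 99 s, if anything falls off the work surface, if the arm or the gripper's body presses on something with over 40 N, if the wrist force passes 120 N, or if a joint passes its speed limit or range.

## Working session

There is one attempt and no reset: what is moved stays moved. The work goes in short steps, Python scripts to look and compute and a shell command to move; the robot and the scene stay as the last step left them, time stands still between calls to the robot, and variables do not carry over. Pictures are saved under pics/ and viewed, about 12 in all and at most 16, crops included, and the job is handed in when it is done.

```bash
mkdir -p pics; python3 - <<'E'
from plant import get_obs,capture
import cv2
o=get_obs();print(o)
for n in ("scene","side"):
    c=capture(n);im=cv2.cvtColor(c["color"],cv2.COLOR_RGB2BGR);cv2.imwrite(f"pics/{n}0.png",cv2.resize(im,(800,600),interpolation=cv2.INTER_CUBIC))
    print(n,c["mtx"],c["rvec"],c["tvec"])
E
```

```text
{'time': 0.0, 'joint_positions': array([-1.35603584e+00,  3.42734336e-01,  1.52501955e+00, -1.25375168e-05,
        1.27540090e+00, -1.46021881e-01]), 'dq': array([ 0.00056919,  0.00063316, -0.0004663 ,  0.00114249, -0.00339102,
       -0.00063977]), 'tau': array([-1.19173277e-03, -4.31240630e+01, -2.44215703e+01,  7.17602740e-02,
        5.60344441e-02, -1.05153895e-04]), 'tool_pos': array([ 185.30783064, -491.06489445,  404.03783976]), 'tcp_rot': array([-3.14004540e+00, -2.15434692e-04,  3.60785859e-01]), 'contact_force': array([0.31400005, 0.00576068, 0.51559075]), 'moment': array([-0.00083855, -0.02701653, -0.01616838]), 'grip_width': 92.23140062090259}
scene [[385.97800954   0.         257.56427262]
 [  0.         385.97800954 189.81737152]
 [  0.           0.           1.        ]] [ 0.74425226 -2.45954356  1.30246519] [525.72207536 235.81123131 743.98665219]
side [[449.69166495   0.         247.4880777 ]
 [  0.         449.69166495 195.04955747]
 [  0.           0.           1.        ]] [ 0.04386342  2.72479284 -1.54526736] [ 624.31113032   -1.87141081 1240.76815353]
```

View pics/scene0.png

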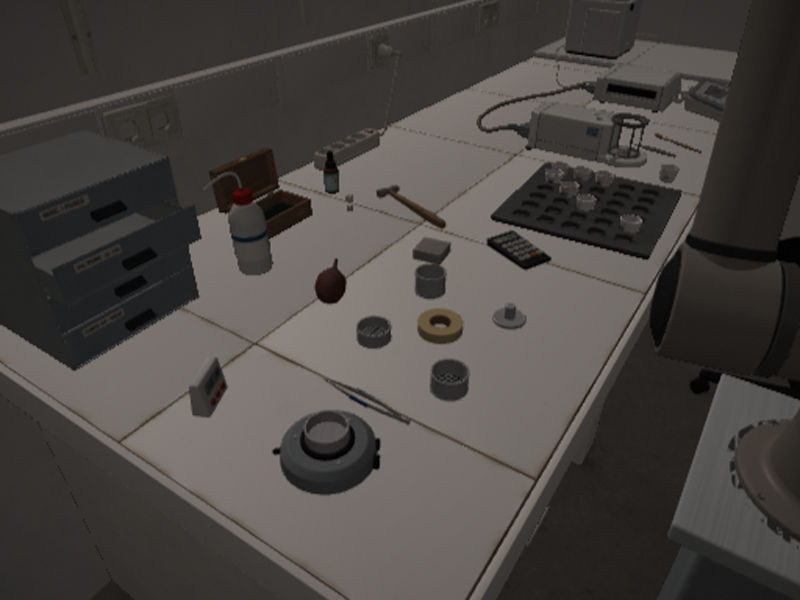

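View pics/side0.png

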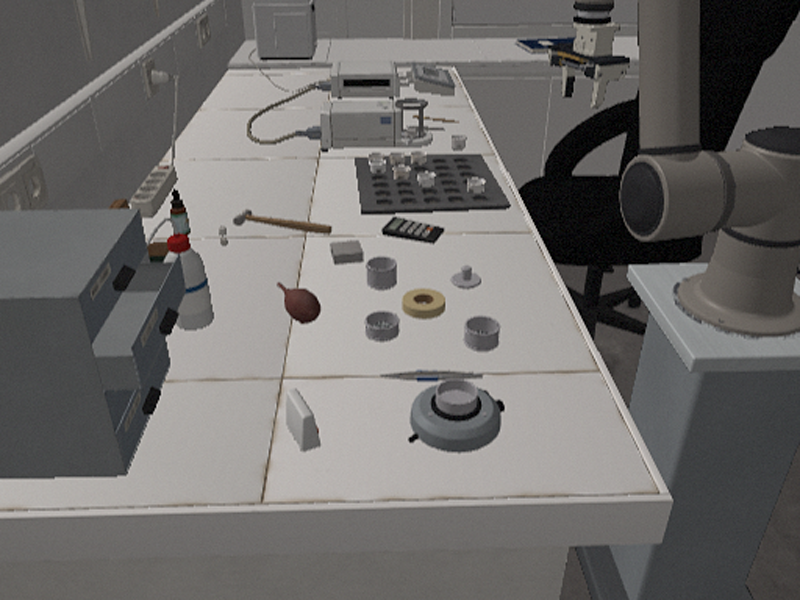

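Scene (800 px picture): coarse rim at about (430,270), fine (374,325), medium (449,369), lid knob top (510,305), pan rim (327,427), tape (440,322). Side: coarse (382,263), fine (382,318), medium (482,325), knob (466,267), pan (457,390), tape (424,298). The tweezers lie between the sieves and the shaker.

```bash
cat > h.py <<'E'
import numpy as np,cv2
from plant import get_obs,capture
def ray(c,px,z):
    R=cv2.Rodrigues(np.array(c["rvec"],float))[0];t=np.array(c["tvec"],float).ravel()
    d=R.T@np.linalg.inv(c["mtx"])@np.array([px[0],px[1],1.]);o=-R.T@t
    return (o+d*(z-o[2])/d[2])
def proj(c,p):
    return cv2.projectPoints(np.array(p,float).reshape(-1,1,3),np.array(c["rvec"],float),np.array(c["tvec"],float),np.array(c["mtx"],float),None)[0].reshape(-1,2)
E
python3 - <<'E'
from h import *
P=dict(coarse=(46,(430,270),(382,263)),fine=(30,(374,325),(382,318)),medium=(38,(449,369),(482,325)),lid=(35,(510,305),(466,267)),pan=(60,(327,427),(457,390)),tape=(19,(440,322),(424,298)),
 calc=(18,(519,249),(413,229)),tw1=(4,(330,380),(382,375)),tw2=(4,(409,421),(481,376)),blower=(27,(330,287),(302,305)))
a=capture("scene");b=capture("side")
for k,(z,p,q) in P.items():
    print(k,ray(a,np.array(p)*.64,z)[:2].round(),ray(b,np.array(q)*.64,z)[:2].round())
c=capture("wrist");print(c["mtx"],c["rvec"],c["tvec"])
R=cv2.Rodrigues(c["rvec"])[0];print(-R.T@c["tvec"],R)
E
```

```text
coarse [634. -94.] [630. -93.]
fine [634.  76.] [634.  71.]
medium [479. 109.] [476. 111.]
lid [476. -90.] [476. -92.]
pan [538. 308.] [539. 305.]
tape [558.  -3.] [559.  -9.]
calc [ 552. -299.] [ 561. -298.]
tw1 [630. 194.] [637. 192.]
tw2 [488. 198.] [488. 200.]
blower [764.  26.] [769.  20.]
[[344.45114456   0.         253.69953154]
 [  0.         344.45114456 192.94642732]
 [  0.           0.           1.        ]] [-2.40558507  1.66492043  0.21345194] [-524.92139896  -30.03480571  387.77223478]
[ 248.94617232 -467.46635254  382.5086708 ] [[ 3.52170963e-01 -9.35935425e-01 -7.02032925e-04]
 [-9.05842773e-01 -3.41036275e-01  2.51282966e-01]
 [-2.35424048e-01 -8.78586328e-02 -9.67913415e-01]]
```

```bash
python3 -m pendant '[[[0.031,-0.0185,0.005],[0,0,0.0361],0.0918],[[0.062,-0.037,0.01],[0,0,0.0722],0.0918],[[0.093,-0.0555,0.015],[0,0,0.1083],0.0918],[[0.124,-0.074,0.02],[0,0,0.1444],0.0918],[[0.155,-0.0925,0.025],[0,0,0.1805],0.0918],[[0.186,-0.111,0.03],[0,0,0.2166],0.0918],[[0.217,-0.1295,0.035],[0,0,0.2527],0.0918],[[0.248,-0.148,0.04],[0,0,0.2888],0.0918],[[0.279,-0.1665,0.045],[0,0,0.3249],0.0918],[[0.310,-0.185,0.05],[0,0,0.361],0.0918]]'
```

```text
time: 1.08
tool_pos: [410.9, -207.1, 354.6]
tcp_rot: [3.141, -0.0, -0.002]
contact_force: [1.5, -0.9, 0.5]
grip_width: 91.8
```

```bash
python3 -m pendant '[[[0.056,-0.070,0.014],[0,0,0],0.0918],[[0.056,-0.070,0.014],[0,0,0],0.0918],[[0.112,-0.14,0.028],[0,0,0],0.0918],[[0.112,-0.140,0.028],[0,0,0],0.0918],[[0.168,-0.21,0.042],[0,0,0],0.0918],[[0.168,-0.21,0.042],[0,0,0],0.0918],[[0.223,-0.281,0.055],[0,0,0],0.0918],[[0.223,-0.281,0.055],[0,0,0],0.0918],[[0.223,-0.281,0.055],[0,0,0],0.0918],[[0.223,-0.281,0.055],[0,0,0],0.0918]]'
python3 - <<'E'
from h import *
o=get_obs();print(o["tool_pos"],o["tcp_rot"],o["dq"].max())
c=capture("wrist");im=cv2.cvtColor(c["color"],cv2.COLOR_RGB2BGR);cv2.imwrite("pics/w1.png",im);cv2.imwrite("pics/w1.png",im)
print(proj(c,[[634,74,30],[o["tool_pos"][0],o["tool_pos"][1],30]]),c["rvec"],c["tvec"])
import pickle;pickle.dump(c,open("w1.pkl","wb"))
E
```

```text
time: 1.92
tool_pos: [635.0, 77.0, 297.9]
tcp_rot: [-3.14, 0.0, 0.004]
contact_force: [-1.1, 0.5, 0.3]
grip_width: 92.1
[634.97725206  76.9822736  297.89358335] [-3.14014029e+00  9.87230894e-06  4.24510062e-03] 0.08386589339637526
[[258.09733042 199.51948915]
 [254.08164993 198.23534688]] [-2.08999106  2.08274129  0.26703353] [ 75.17120303 611.24698617 443.85174399]
```

View pics/w1.png

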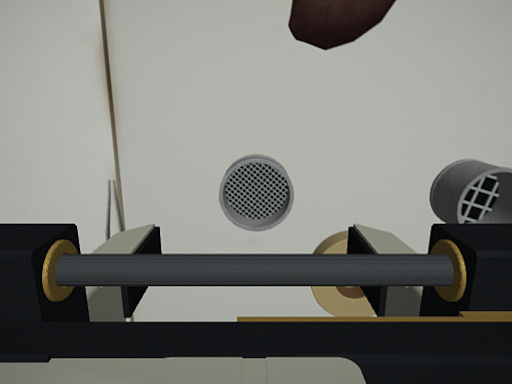

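The wrist view shows the fine sieve's rim (dense cloth) around (256,191), about 75 px across. The blower is at the top, the tape is partly behind the gripper, and a coarse-wired sieve is at the right edge.

```bash
cat >> h.py <<'E'
def fit(c,x0,y0,z,radii=(28,25),span=14):
    g=cv2.GaussianBlur(cv2.cvtColor(c["color"],cv2.COLOR_RGB2GRAY),(3,3),0).astype(np.float32)
    m=np.hypot(cv2.Sobel(g,cv2.CV_32F,1,0),cv2.Sobel(g,cv2.CV_32F,0,1)); m=np.minimum(m,np.percentile(m,97))
    th=np.linspace(0,2*np.pi,120,endpoint=False)
    def s(x,y):
        r=0
        for k in radii:
            p=proj(c,np.c_[x+k*np.cos(th),y+k*np.sin(th),0*th+z]).astype(np.float32)
            r+=cv2.remap(m,p[:,0].reshape(1,-1),p[:,1].reshape(1,-1),cv2.INTER_LINEAR).mean()
        return r
    for sp,st in((span,1.),(1.5,.25)):
        L=[(s(x,y),x,y) for x in np.arange(x0-sp,x0+sp+.1,st) for y in np.arange(y0-sp,y0+sp+.1,st)]
        b=max(L);x0,y0=b[1:]
    return x0,y0,b[0]
def look(x,y,z,radii=(28,25),name=None,span=14):
    o=get_obs();c=capture("wrist");f=fit(c,x,y,z,radii,span)
    d=np.array(f[:2])-o["tool_pos"][:2]
    print("fit",np.round(f,2),"tcp",o["tool_pos"].round(2),o["tcp_rot"].round(4),"tool shift x,y mm",d[0].round(2),(-d[1]).round(2))
    if name:
        im=cv2.cvtColor(c["color"],cv2.COLOR_RGB2BGR)
        th=np.linspace(0,6.28,60)
        for k in radii:cv2.polylines(im,[proj(c,np.c_[f[0]+k*np.cos(th),f[1]+k*np.sin(th),0*th+z]).astype(int)],True,(0,0,255),1)
        cv2.imwrite("pics/"+name,im)
E
python3 -c "
from h import *
look(634,74,30,name='w1f.png')"
```

```text
fit [637.25  75.75 251.54] tcp [633.87  74.88 298.21] [-3.1414e+00  1.3000e-03  3.5000e-03] tool shift x,y mm 3.38 -0.87
```

View pics/w1f.png

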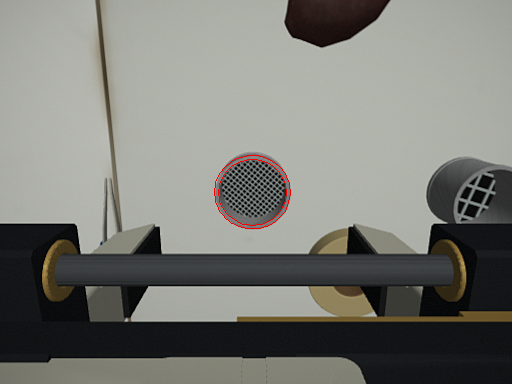

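The fit sits on the rim: the crescent above it is the outer wall, seen because the camera is on the +x side. Going down onto the fine sieve.

```bash
python3 -m pendant '[[[0.0034,-0.0009,0.03],[0,0,0.0035],0.0918],[[0.0034,-0.0009,0.06],[0,0,0.0035],0.0918],[[0.0034,-0.0009,0.09],[0,0,0.0035],0.0918],[[0.0034,-0.0009,0.111],[0,0,0.0035],0.0918],[[0.0034,-0.0009,0.111],[0,0,0.0035],0.0918],[[0.0034,-0.0009,0.111],[0,0,0.0035],0.05],[[0.0034,-0.0009,0.111],[0,0,0.0035],0.05],[[0.0034,-0.0009,0.111],[0,0,0.0035],0.05],[[0.0034,-0.0009,0.111],[0,0,0.0035],0.05],[[0.0034,-0.0009,0.111],[0,0,0.0035],0.05]]'
python3 -m pendant '[[[0,0,0],[0,0,0],0.05],[[0,0,0],[0,0,0],0.05],[[0,0,0],[0,0,0],0.05],[[0,0,0],[0,0,0],0.05]]'
```

```text
time: 2.85
tool_pos: [636.9, 73.1, 190.2]
tcp_rot: [3.142, -0.002, -0.004]
contact_force: [-0.4, 0.1, -0.0]
grip_width: 63.2
time: 3.18
tool_pos: [636.8, 73.3, 189.7]
tcp_rot: [3.142, -0.001, -0.003]
contact_force: [-0.4, 0.8, 5.1]
grip_width: 55.7
```

```bash
python3 -m pendant '[[[0,0,-0.03],[0,0,0],0.05],[[0,0,-0.065],[0,0,0],0.05],[[-0.015,-0.023,-0.1],[0,0,0],0.05],[[-0.035,-0.052,-0.12],[0,0,0],0.05],[[-0.058,-0.085,-0.14],[0,0,0],0.05],[[-0.08,-0.118,-0.14],[0,0,0],0.05],[[-0.102,-0.15,-0.14],[0,0,0],0.05],[[-0.125,-0.183,-0.14],[0,0,0],0.05],[[-0.145,-0.213,-0.14],[0,0,0],0.05],[[-0.159,-0.233,-0.14],[0,0,0],0.05]]'
python3 -m pendant '[[[0,0,0],[0,0,0],0.05],[[0,0,0],[0,0,0],0.05],[[0,0,0],[0,0,0],0.05]]'
python3 -c "
from h import *
look(538,306,60,name='w2f.png',radii=(28,25))"
```

```text
time: 4.02
tool_pos: [476.1, 309.2, 328.6]
tcp_rot: [-3.141, 0.001, -0.002]
contact_force: [-0.2, -0.4, -0.9]
grip_width: 55.6
time: 4.27
tool_pos: [478.6, 306.5, 328.5]
tcp_rot: [3.141, -0.0, -0.003]
contact_force: [0.2, 0.2, -1.2]
grip_width: 55.6
fit [542.25 306.   618.26] tcp [478.57 306.52 328.53] [ 3.141  -0.     -0.0033] tool shift x,y mm 63.68 0.52
```

View pics/w2f.png

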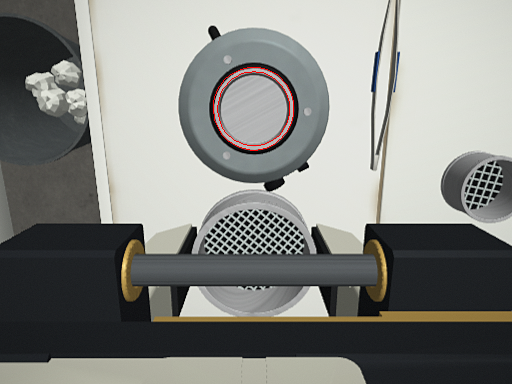

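The pan is centred at about (253,109) and the fit lies on its rim. The held fine sieve is in the jaws below it at (255,250). Next I fit the held sieve in the same view.

```bash
python3 -c "
from h import *
look(479,306,168.8,name='w3f.png',radii=(28,25),span=8)
look(479,306,168.8,radii=(28,),span=8)
look(479,306,168.8,radii=(25,),span=8)
look(478,110,38,span=10)"
```

```text
fit [475.25 307.5  294.48] tcp [478.92 306.09 328.53] [ 3.1411 -0.     -0.0045] tool shift x,y mm -3.67 -1.41
fit [476.5  311.75 142.65] tcp [479.11 305.84 328.53] [ 3.1412 -0.     -0.0051] tool shift x,y mm -2.61 -5.91
fit [475.   304.75 171.45] tcp [479.15 305.77 328.5 ] [ 3.1412e+00  1.0000e-04 -5.4000e-03] tool shift x,y mm -4.15 1.02
fit [478.25 111.5  249.65] tcp [479.12 305.78 328.5 ] [ 3.1413e+00  2.0000e-04 -5.5000e-03] tool shift x,y mm -0.87 194.28
```

View pics/w3f.png

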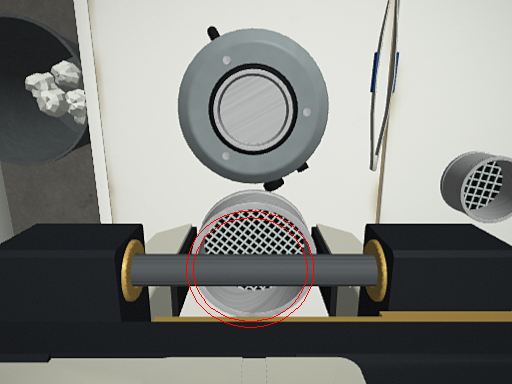

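```bash
python3 -m pendant '[[[0.03,0,0],[0,0,0],0.05],[[0.0625,0,0.01],[0,0,0],0.05],[[0.0625,0,0.03],[0,0,0],0.05],[[0.0625,0,0.05],[0,0,0],0.05],[[0.0625,0,0.07],[0,0,0],0.05],[[0.0625,0,0.075],[0,0,0],0.05],[[0.0625,0,0.075],[0,0,0],0.05],[[0.0625,0,0.079],[0,0,0],0.05],[[0.0625,0,0.083],[0,0,0],0.05],[[0.0625,0,0.083],[0,0,0],0.05]]'
python3 -m pendant '[[[0,0,0.001],[0,0,0],0.05],[[0,0,0.001],[0,0,0],0.05],[[0,0,0.001],[0,0,0],0.05]]'
```

```text
time: 5.35
tool_pos: [541.0, 306.5, 246.1]
tcp_rot: [-3.141, -0.001, -0.004]
contact_force: [0.3, 0.1, -0.8]
grip_width: 55.8
time: 5.6
tool_pos: [541.1, 306.6, 245.4]
tcp_rot: [-3.141, -0.001, -0.004]
contact_force: [0.4, 0.3, 0.9]
grip_width: 55.8
```

```bash
python3 -m pendant '[[[0,0,0.001],[0,0,0],0.05],[[0,0,0.002],[0,0,0],0.05],[[0,0,0.002],[0,0,0],0.05],[[0,0,0.002],[0,0,0],0.05]]'
```

```text
time: 5.93
tool_pos: [541.2, 306.5, 243.7]
tcp_rot: [-3.141, -0.002, -0.004]
contact_force: [0.1, -1.3, 4.4]
grip_width: 55.9
```

```bash
python3 -m pendant '[[[0,0,0],[0,0,0],0.075],[[0,0,0],[0,0,0],0.075],[[0,0,0],[0,0,0],0.0918],[[0,0,0],[0,0,0],0.0918],[[0,0,-0.03],[0,0,0],0.0918],[[0,0,-0.056],[0,0,0],0.0918],[[-0.012,0.035,-0.056],[0,0,0],0.0918],[[-0.025,0.075,-0.056],[0,0,0],0.0918],[[-0.038,0.113,-0.056],[0,0,0],0.0918],[[-0.05,0.15,-0.056],[0,0,0],0.0918]]'
python3 -m pendant '[[[-0.01,0.03,0],[0,0,0],0.0918],[[-0.015,0.046,0],[0,0,0],0.0918],[[-0.015,0.046,0],[0,0,0],0.0918],[[-0.015,0.046,0],[0,0,0],0.0918],[[-0.015,0.046,0],[0,0,0],0.0918]]'
python3 -c "
from h import *
look(478,110.5,38,name='w4f.png',span=10)
look(541,306,84,span=10)"
```

```text
time: 6.77
tool_pos: [489.2, 155.4, 298.6]
tcp_rot: [3.141, 0.0, -0.003]
contact_force: [1.1, 0.0, -0.1]
grip_width: 91.4
time: 7.18
tool_pos: [475.6, 111.4, 298.8]
tcp_rot: [-3.141, -0.001, -0.004]
contact_force: [-0.6, 0.9, 0.2]
grip_width: 91.6
fit [478.5  110.5  276.57] tcp [475.6  111.35 298.82] [-3.1412e+00 -8.0000e-04 -3.7000e-03] tool shift x,y mm 2.9 0.85
fit [552.5 317.5   0. ] tcp [475.59 111.64 298.69] [-3.1413e+00 -5.0000e-04 -2.9000e-03] tool shift x,y mm 76.91 -205.86
```

View pics/w4f.png

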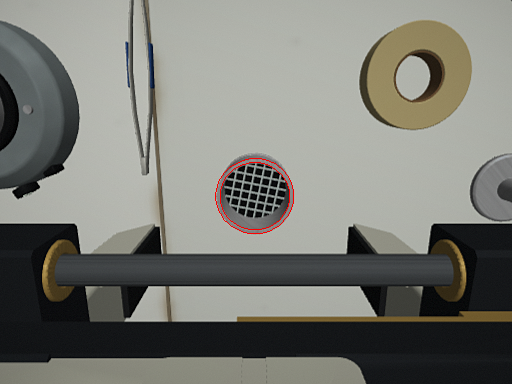

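The medium sieve (about seven wires across) is centred at (255,195) and the fit lies on its rim. The left finger has room beside the tweezers.

```bash
python3 -m pendant '[[[0.0029,0.0009,0.03],[0,0,0],0.0918],[[0.0029,0.0009,0.06],[0,0,0],0.0918],[[0.0029,0.0009,0.09],[0,0,0],0.0918],[[0.0029,0.0009,0.109],[0,0,0],0.0918],[[0.0029,0.0009,0.109],[0,0,0],0.0918],[[0.0029,0.0009,0.109],[0,0,0],0.05],[[0.0029,0.0009,0.109],[0,0,0],0.05],[[0.0029,0.0009,0.109],[0,0,0],0.05],[[0.0029,0.0009,0.109],[0,0,0],0.05],[[0.0029,0.0009,0.109],[0,0,0],0.05]]'
python3 -m pendant '[[[0,0,0],[0,0,0],0.05],[[0,0,0],[0,0,0],0.05],[[0,0,0],[0,0,0],0.05],[[0,0,0],[0,0,0],0.05]]'
```

```text
time: 8.12
tool_pos: [478.4, 110.0, 190.8]
tcp_rot: [-3.142, -0.002, -0.004]
contact_force: [0.3, 0.2, -0.6]
grip_width: 63.1
time: 8.45
tool_pos: [478.3, 109.9, 190.4]
tcp_rot: [-3.142, -0.001, -0.004]
contact_force: [-1.3, 1.1, 7.3]
grip_width: 55.9
```

```bash
python3 -m pendant '[[[0,0,-0.03],[0,0,0],0.05],[[0,0,-0.065],[0,0,0],0.05],[[0,-0.02,-0.1],[0,0,0],0.05],[[0,-0.046,-0.13],[0,0,0],0.05],[[0,-0.08,-0.14],[0,0,0],0.05],[[0,-0.115,-0.14],[0,0,0],0.05],[[0,-0.15,-0.14],[0,0,0],0.05],[[0,-0.18,-0.14],[0,0,0],0.05],[[0,-0.196,-0.14],[0,0,0],0.05],[[0,-0.196,-0.14],[0,0,0],0.05]]'
python3 -m pendant '[[[0,0,0],[0,0,0],0.05],[[0,0,0],[0,0,0],0.05],[[0,0,0],[0,0,0],0.05]]'
python3 -c "
from h import *
look(541,306,84,name='w5f.png')"
```

```text
time: 9.28
tool_pos: [478.2, 308.8, 329.4]
tcp_rot: [-3.141, 0.0, -0.0]
contact_force: [0.1, -0.6, -0.7]
grip_width: 56.2
time: 9.53
tool_pos: [478.9, 304.8, 329.6]
tcp_rot: [3.141, 0.001, -0.005]
contact_force: [0.8, -0.3, -1.3]
grip_width: 56.1
fit [541.   306.5  430.13] tcp [478.91 304.76 329.56] [ 3.141e+00  6.000e-04 -5.000e-03] tool shift x,y mm 62.09 -1.74
```

View pics/w5f.png

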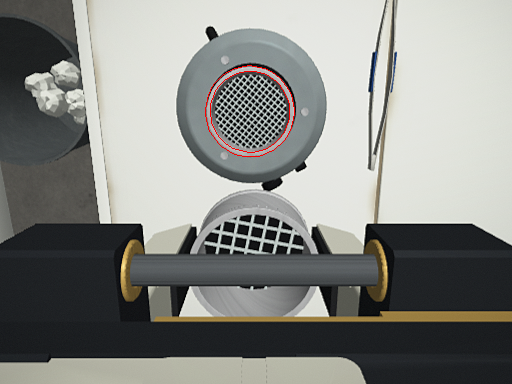

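The fine sieve sits in the pan at (251,111), level, with the fit on its rim. The medium sieve is in the jaws.

```bash
python3 -m pendant '[[[0.03,-0.0006,0],[0,0,0],0.05],[[0.0623,-0.0006,0.005],[0,0,0],0.05],[[0.0623,-0.0006,0.02],[0,0,0],0.05],[[0.0623,-0.0006,0.035],[0,0,0],0.05],[[0.0623,-0.0006,0.048],[0,0,0],0.05],[[0.0623,-0.0006,0.052],[0,0,0],0.05],[[0.0623,-0.0006,0.052],[0,0,0],0.05],[[0.0623,-0.0006,0.056],[0,0,0],0.05],[[0.0623,-0.0006,0.06],[0,0,0],0.05],[[0.0623,-0.0006,0.06],[0,0,0],0.05]]'
python3 -m pendant '[[[0,0,0.001],[0,0,0],0.05],[[0,0,0.0015],[0,0,0],0.05],[[0,0,0.0015],[0,0,0],0.05],[[0,0,0.0015],[0,0,0],0.05]]'
```

```text
time: 10.42
tool_pos: [541.1, 306.1, 269.7]
tcp_rot: [3.142, -0.0, -0.004]
contact_force: [-0.7, 0.2, -0.5]
grip_width: 56.0
time: 10.75
tool_pos: [541.1, 306.3, 268.5]
tcp_rot: [-3.141, -0.001, -0.004]
contact_force: [0.1, 0.1, 0.1]
grip_width: 55.9
```

```bash
python3 -m pendant '[[[0,0,0.0005],[0,0,0],0.05],[[0,0,0.001],[0,0,0],0.05],[[0,0,0.001],[0,0,0],0.05]]'
```

```text
time: 11.0
tool_pos: [541.1, 306.3, 268.5]
tcp_rot: [-3.141, -0.001, -0.004]
contact_force: [-2.1, -1.4, 6.2]
grip_width: 56.3
```

```bash
python3 -m pendant '[[[0,0,0],[0,0,0],0.075],[[0,0,0],[0,0,0],0.075],[[0,0,0],[0,0,0],0.0918],[[0,0,0],[0,0,0],0.0918],[[0,0,-0.03],[0,0,0],0.0918],[[0,0,-0.055],[0,0,0],0.0918],[[0.005,0.02,-0.055],[0,0,0],0.0918],[[0.013,0.056,-0.055],[0,0,0],0.0918],[[0.022,0.096,-0.055],[0,0,0],0.0918],[[0.031,0.136,-0.055],[0,0,0],0.0918]]'
python3 -m pendant '[[[0.009,0.04,0],[0,0,0],0.0918],[[0.018,0.08,0],[0,0,0],0.0918],[[0.027,0.12,0],[0,0,0],0.0918],[[0.036,0.16,0],[0,0,0],0.0918],[[0.045,0.2,0.006],[0,0,0],0.0918],[[0.055,0.238,0.013],[0,0,0],0.0918],[[0.06,0.264,0.02],[0,0,0],0.0918],[[0.06,0.264,0.02],[0,0,0],0.0918],[[0.06,0.264,0.02],[0,0,0],0.0918],[[0.06,0.264,0.02],[0,0,0],0.0918]]'
python3 -m pendant '[[[0,0,0],[0,0,0],0.0918],[[0,0,0],[0,0,0],0.0918]]'
python3 -c "
from h import *
look(634,-94,46,name='w6f.png',span=10)"
```

```text
time: 11.83
tool_pos: [571.5, 169.2, 322.2]
tcp_rot: [3.141, -0.0, -0.002]
contact_force: [-0.5, -1.0, -0.7]
grip_width: 91.6
time: 12.67
tool_pos: [630.5, -93.7, 302.0]
tcp_rot: [-3.141, 0.001, -0.004]
contact_force: [-0.1, 0.4, 0.0]
grip_width: 91.8
time: 12.83
tool_pos: [630.6, -92.6, 302.7]
tcp_rot: [3.142, -0.0, -0.002]
contact_force: [0.0, 0.3, -0.2]
grip_width: 91.9
fit [634.5  -93.   266.06] tcp [630.62 -92.61 302.67] [ 3.1416e+00 -5.0000e-04 -1.8000e-03] tool shift x,y mm 3.88 0.39
```

View pics/w6f.png

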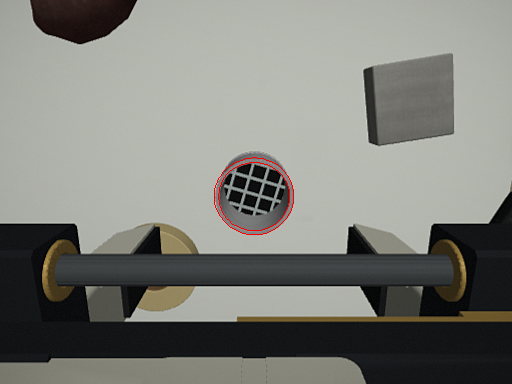

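The coarse sieve is at (255,196), confirmed by its wide wires, and the fit is good.

```bash
python3 -m pendant '[[[0.0039,0.0004,0.03],[0,0,0],0.0918],[[0.0039,0.0004,0.06],[0,0,0],0.0918],[[0.0039,0.0004,0.09],[0,0,0],0.0918],[[0.0039,0.0004,0.1105],[0,0,0],0.0918],[[0.0039,0.0004,0.1105],[0,0,0],0.0918],[[0.0039,0.0004,0.1105],[0,0,0],0.05],[[0.0039,0.0004,0.1105],[0,0,0],0.05],[[0.0039,0.0004,0.1105],[0,0,0],0.05],[[0.0039,0.0004,0.1105],[0,0,0],0.05],[[0.0039,0.0004,0.1105],[0,0,0],0.05]]'
python3 -m pendant '[[[0,0,0],[0,0,0],0.05],[[0,0,0],[0,0,0],0.05],[[0,0,0],[0,0,0],0.05],[[0,0,0],[0,0,0],0.05]]'
```

```text
time: 13.72
tool_pos: [634.9, -94.6, 193.2]
tcp_rot: [3.141, -0.002, -0.004]
contact_force: [-1.1, -0.1, 0.2]
grip_width: 63.0
time: 14.05
tool_pos: [634.8, -94.5, 192.7]
tcp_rot: [3.141, -0.001, -0.004]
contact_force: [-1.4, 1.8, 5.4]
grip_width: 56.0
```

```bash
python3 -m pendant '[[[0,0,-0.03],[0,0,0],0.05],[[0,0,-0.065],[0,0,0],0.05],[[-0.007,-0.018,-0.1],[0,0,0],0.05],[[-0.018,-0.046,-0.13],[0,0,0],0.05],[[-0.031,-0.08,-0.15],[0,0,0],0.05],[[-0.045,-0.116,-0.15],[0,0,0],0.05],[[-0.059,-0.152,-0.15],[0,0,0],0.05],[[-0.073,-0.188,-0.15],[0,0,0],0.05],[[-0.087,-0.224,-0.15],[0,0,0],0.05],[[-0.101,-0.26,-0.15],[0,0,0],0.05]]'
python3 -m pendant '[[[-0.014,-0.036,0],[0,0,0],0.05],[[-0.028,-0.072,0],[0,0,0],0.05],[[-0.042,-0.108,0],[0,0,0],0.05],[[-0.052,-0.132,0],[0,0,0],0.05],[[-0.055,-0.1405,0],[0,0,0],0.05],[[-0.055,-0.1405,0],[0,0,0],0.05],[[-0.055,-0.1405,0],[0,0,0],0.05],[[-0.055,-0.1405,0],[0,0,0],0.05],[[-0.055,-0.1405,0],[0,0,0],0.05]]'
python3 -c "
from h import *
look(541,306,116,name='w7f.png')"
```

```text
time: 14.88
tool_pos: [533.4, 167.3, 341.5]
tcp_rot: [3.141, 0.0, -0.004]
contact_force: [0.8, 0.9, -2.0]
grip_width: 56.3
time: 15.63
tool_pos: [480.8, 305.1, 341.6]
tcp_rot: [3.141, 0.0, -0.006]
contact_force: [-0.1, -0.5, -1.7]
grip_width: 56.4
fit [540.75 306.25 336.08] tcp [480.8  305.13 341.59] [ 3.1411  0.     -0.0058] tool shift x,y mm 59.95 -1.12
```

View pics/w7f.png

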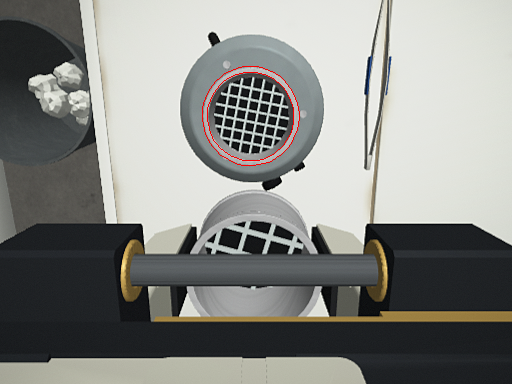

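The medium sieve is seated on the fine one, centred at (251,116), and the fit lies on its rim. The coarse sieve is held.

```bash
python3 -m pendant '[[[0.03,-0.0003,0],[0,0,0],0.05],[[0.061,-0.0003,0.005],[0,0,0],0.05],[[0.061,-0.0003,0.02],[0,0,0],0.05],[[0.061,-0.0003,0.029],[0,0,0],0.05],[[0.061,-0.0003,0.029],[0,0,0],0.05],[[0.061,-0.0003,0.029],[0,0,0],0.05],[[0.061,-0.0003,0.029],[0,0,0],0.05]]'
```

```text
time: 16.27
tool_pos: [540.7, 306.5, 313.3]
tcp_rot: [-3.142, -0.0, -0.004]
contact_force: [0.8, 0.9, -0.5]
grip_width: 56.5
```

```bash
python3 -m pendant '[[[0.0003,0,0.004],[0,0,0],0.05],[[0.0003,0,0.008],[0,0,0],0.05],[[0.0003,0,0.01],[0,0,0],0.05],[[0.0003,0,0.0115],[0,0,0],0.05],[[0.0003,0,0.0115],[0,0,0],0.05],[[0.0003,0,0.0115],[0,0,0],0.05]]'
```

```text
time: 16.77
tool_pos: [541.1, 306.7, 302.7]
tcp_rot: [-3.141, -0.001, -0.003]
contact_force: [-2.4, -1.2, 6.9]
grip_width: 55.7
```

```bash
python3 -m pendant '[[[0,0,0],[0,0,0],0.075],[[0,0,0],[0,0,0],0.075],[[0,0,0],[0,0,0],0.0918],[[0,0,0],[0,0,0],0.0918],[[0,0,-0.03],[0,0,0],0.0918],[[0,0,-0.055],[0,0,0],0.0918],[[-0.003,0.018,-0.055],[0,0,0],0.0918],[[-0.009,0.056,-0.055],[0,0,0],0.0918],[[-0.016,0.096,-0.055],[0,0,0],0.0918],[[-0.023,0.136,-0.055],[0,0,0],0.0918]]'
python3 -m pendant '[[[-0.007,0.04,0],[0,0,0],0.0918],[[-0.013,0.08,0],[0,0,0],0.0918],[[-0.02,0.12,0.01],[0,0,0],0.0918],[[-0.027,0.16,0.025],[0,0,0],0.0918],[[-0.033,0.195,0.04],[0,0,0],0.0918],[[-0.04,0.23,0.055],[0,0,0],0.0918],[[-0.044,0.2625,0.057],[0,0,0],0.0918],[[-0.044,0.2625,0.057],[0,0,0],0.0918],[[-0.044,0.2625,0.057],[0,0,0],0.0918],[[-0.044,0.2625,0.057],[0,0,0],0.0918]]'
python3 -m pendant '[[[0,0,0],[0,0,0],0.0918],[[0,0,0],[0,0,0],0.0918]]'
python3 -c "
from h import *
look(478,-91,11,name='w8f.png',span=10,radii=(28,))
look(478,-91,35,span=10,radii=(9,))"
```

```text
time: 17.6
tool_pos: [517.1, 169.7, 356.0]
tcp_rot: [3.141, -0.0, -0.002]
contact_force: [1.5, -0.9, 1.2]
grip_width: 91.7
time: 18.43
tool_pos: [473.0, -91.4, 299.3]
tcp_rot: [-3.141, -0.0, -0.004]
contact_force: [0.3, 1.0, -0.2]
grip_width: 92.0
time: 18.6
tool_pos: [473.1, -90.4, 299.5]
tcp_rot: [3.141, -0.001, -0.002]
contact_force: [-0.1, 0.5, -0.1]
grip_width: 91.9
fit [478.   -92.25 150.11] tcp [473.08 -90.41 299.47] [ 3.1415e+00 -5.0000e-04 -1.7000e-03] tool shift x,y mm 4.92 1.84
fit [477.75 -92.25 115.85] tcp [473.06 -90.48 299.47] [ 3.1414e+00 -5.0000e-04 -1.7000e-03] tool shift x,y mm 4.69 1.77
```

View pics/w8f.png

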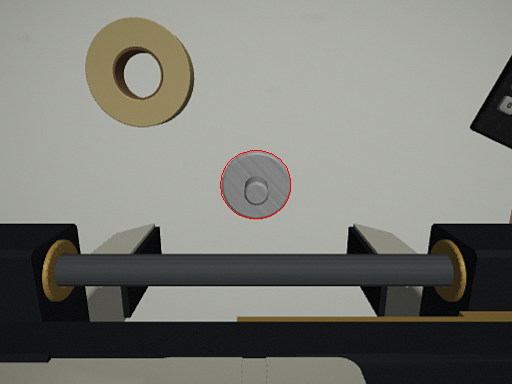

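The lid is at (256,185) with the knob at (257,192); the disc and knob fits agree within 0.3 mm.

```bash
python3 -m pendant '[[[0.0043,0.0006,0.03],[0,0,0],0.05],[[0.0043,0.0006,0.06],[0,0,0],0.05],[[0.0043,0.0006,0.08],[0,0,0],0.05],[[0.0043,0.0006,0.1],[0,0,0],0.05],[[0.0043,0.0006,0.1075],[0,0,0],0.05],[[0.0043,0.0006,0.1075],[0,0,0],0.05],[[0.0043,0.0006,0.1075],[0,0,0],0.01],[[0.0043,0.0006,0.1075],[0,0,0],0.01],[[0.0043,0.0006,0.1075],[0,0,0],0.01],[[0.0043,0.0006,0.1075],[0,0,0],0.01]]'
python3 -m pendant '[[[0,0,0],[0,0,0],0.01],[[0,0,0],[0,0,0],0.01],[[0,0,0],[0,0,0],0.01],[[0,0,0],[0,0,0],0.01],[[0,0,0],[0,0,0],0.01]]'
```

```text
time: 19.53
tool_pos: [477.5, -92.3, 192.7]
tcp_rot: [3.141, -0.002, -0.004]
contact_force: [0.2, -0.7, -0.2]
grip_width: 29.7
time: 19.95
tool_pos: [477.3, -92.3, 192.2]
tcp_rot: [3.141, -0.001, -0.004]
contact_force: [-1.1, 0.0, 5.3]
grip_width: 17.2
```

```bash
python3 -m pendant '[[[0,0,-0.03],[0,0,0],0.01],[[0,0,-0.065],[0,0,0],0.01],[[0,-0.015,-0.1],[0,0,0],0.01],[[0,-0.04,-0.13],[0,0,0],0.01],[[0,-0.07,-0.155],[0,0,0],0.01],[[0,-0.105,-0.175],[0,0,0],0.01],[[0,-0.142,-0.183],[0,0,0],0.01],[[0,-0.18,-0.183],[0,0,0],0.01],[[0,-0.22,-0.183],[0,0,0],0.01],[[0,-0.26,-0.183],[0,0,0],0.01]]'
python3 -m pendant '[[[0,-0.036,0],[0,0,0],0.01],[[0,-0.072,0],[0,0,0],0.01],[[0,-0.108,0],[0,0,0],0.01],[[0,-0.132,0],[0,0,0],0.01],[[0.0017,-0.1386,0],[0,0,0],0.01],[[0.0017,-0.1386,0],[0,0,0],0.01],[[0.0017,-0.1386,0],[0,0,0],0.01],[[0.0017,-0.1386,0],[0,0,0],0.01],[[0.0017,-0.1386,0],[0,0,0],0.01]]'
python3 -c "
from h import *
look(541,306,156,name='w9f.png')"
```

```text
time: 20.78
tool_pos: [477.5, 169.5, 374.8]
tcp_rot: [3.141, -0.0, -0.004]
contact_force: [0.2, -0.2, -1.4]
grip_width: 17.2
time: 21.53
tool_pos: [480.5, 305.0, 374.7]
tcp_rot: [3.141, 0.0, -0.005]
contact_force: [0.1, 0.1, -0.6]
grip_width: 17.1
fit [540.  306.5 418.1] tcp [480.54 305.03 374.69] [ 3.1411e+00  3.0000e-04 -5.4000e-03] tool shift x,y mm 59.46 -1.47
```

View pics/w9f.png

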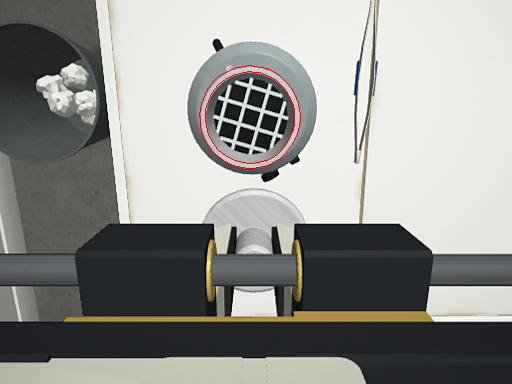

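The coarse sieve is seated at (252,118) and the lid is held by its knob.

```bash
python3 -m pendant '[[[0.03,0,0],[0,0,0],0.01],[[0.0617,0,0.005],[0,0,0],0.01],[[0.0617,0,0.015],[0,0,0],0.01],[[0.0617,0,0.0225],[0,0,0],0.01],[[0.0617,0,0.0225],[0,0,0],0.01],[[0.0617,0,0.0225],[0,0,0],0.01],[[0.0617,0,0.0225],[0,0,0],0.01]]'
python3 -m pendant '[[[0,0,0.004],[0,0,0],0.01],[[0,0,0.008],[0,0,0],0.01],[[0,0,0.01],[0,0,0],0.01],[[0,0,0.0105],[0,0,0],0.01],[[0,0,0.0105],[0,0,0],0.01],[[0,0,0.0105],[0,0,0],0.01]]'
```

```text
time: 22.17
tool_pos: [541.4, 306.1, 352.8]
tcp_rot: [-3.142, -0.0, -0.003]
contact_force: [0.3, 0.2, -0.3]
grip_width: 16.7
time: 22.67
tool_pos: [541.8, 306.3, 342.3]
tcp_rot: [-3.141, -0.0, -0.004]
contact_force: [-2.3, 0.6, 3.6]
grip_width: 16.9
```

```bash
python3 -m pendant '[[[-0.0006,0,0.0005],[0,0,0],0.01],[[-0.0006,0,0.0005],[0,0,0],0.01],[[-0.0006,0,0.0005],[0,0,0],0.03],[[-0.0006,0,0.0005],[0,0,0],0.05],[[-0.0006,0,0.0005],[0,0,0],0.05],[[-0.0006,0,-0.03],[0,0,0],0.05],[[-0.0006,0,-0.06],[0,0,0],0.05],[[-0.03,0,-0.06],[0,0,0],0.05],[[-0.07,0,-0.06],[0,0,0],0.05],[[-0.07,0,-0.06],[0,0,0],0.05]]'
python3 -m pendant '[[[-0.03,0.03,0],[0,0,0],0.05],[[-0.03,0.05,0],[0,0,0],0.05],[[-0.03,0.05,0],[0,0,0],0.05],[[-0.03,0.05,0],[0,0,0],0.05]]'
python3 - <<'E'
from h import *
c=capture("side");d=capture("scene")
# expected rims of the stacked tower at measured pan axis, overlay predicted heights
ims=[]
for k in (c,d):
    cx,cy=(539,305) if k is c else (538,308)
    im=cv2.resize(cv2.cvtColor(k["color"],cv2.COLOR_RGB2BGR),None,fx=3,fy=3,interpolation=cv2.INTER_CUBIC)
    th=np.linspace(0,6.28,80)
    for z in (84,116,156,161):cv2.polylines(im,[(3*proj(k,np.c_[cx+28*np.cos(th),cy+28*np.sin(th),0*th+z])).astype(int)],True,(0,0,255),1)
    u=(3*proj(k,[[cx,cy,100]])[0]).astype(int)
    ims.append(cv2.resize(im[max(0,u[1]-200):u[1]+200,u[0]-180:u[0]+180],(400,444)))
h=min(i.shape[0] for i in ims);cv2.imwrite("pics/tower.png",np.hstack([i[:h] for i in ims]))
look(540,306,161,radii=(28,),span=8);look(540,306,185,radii=(9,),span=8)
E
```

```text
time: 23.5
tool_pos: [466.2, 306.1, 400.2]
tcp_rot: [3.139, 0.008, -0.002]
contact_force: [1.2, 0.3, -0.4]
grip_width: 49.9
time: 23.83
tool_pos: [442.0, 256.1, 401.9]
tcp_rot: [-3.141, -0.001, -0.005]
contact_force: [-0.2, -0.0, 0.8]
grip_width: 50.0
fit [540.   305.   140.57] tcp [442.41 256.93 401.82] [-3.141e+00 -8.000e-04 -4.100e-03] tool shift x,y mm 97.59 -48.07
fit [538.  301.5 129.6] tcp [442.4  257.06 401.73] [-3.1412e+00 -6.0000e-04 -3.7000e-03] tool shift x,y mm 95.6 -44.44
```

View pics/tower.png

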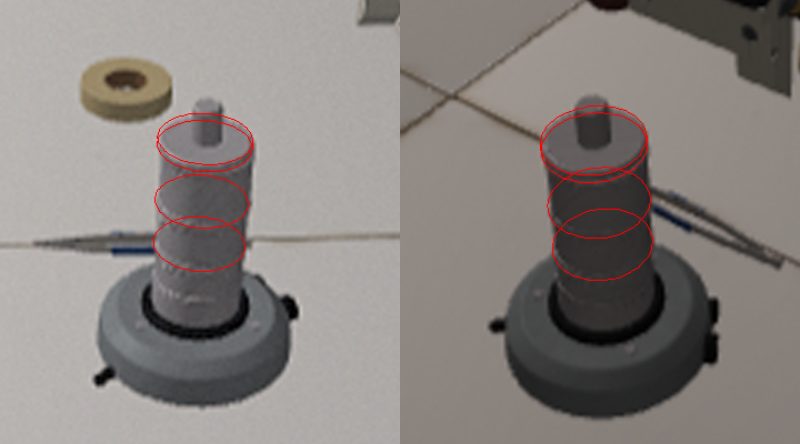

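In the side and scene crops the tower is straight and the lid disc lies on the predicted 161 mm ring in both. The wrist fit of the knob disagrees by a few mm, so I check it in one more view.

```bash
python3 - <<'E'
from h import *
c=capture("wrist");im=cv2.resize(cv2.cvtColor(c["color"],cv2.COLOR_RGB2BGR),None,fx=3,fy=3,interpolation=cv2.INTER_CUBIC)
th=np.linspace(0,6.28,80)
for z,r in((161,28),(185,9)):cv2.polylines(im,[(3*proj(c,np.c_[540+r*np.cos(th),305+r*np.sin(th),0*th+z])).astype(int)],True,(0,0,255),1)
u=(3*proj(c,[[540,305,161]])[0]).astype(int);print(u)
cv2.imwrite("pics/wt.png",im[max(0,u[1]-250):u[1]+300,max(0,u[0]-350):u[0]+350])
print(get_obs()["grip_width"])
E
```

```text
[516 156]
50.09041286104096
```

View pics/wt.png

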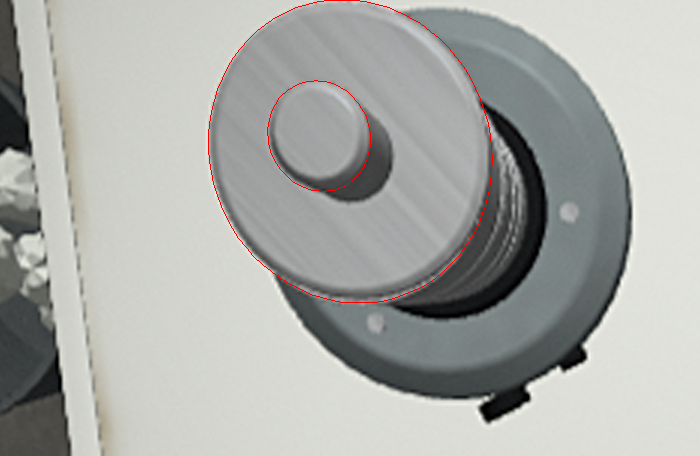

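The knob top and the disc both lie on circles about one axis, (540, 305). The odd knob fit had caught the knob's base edge. The tower is seated, upright and untouched, so I hand it in.

```bash
python3 -c "
from plant import close_job
print(close_job())"
```

```text
the job is handed in; nothing more can be done
None
```

I built the tower on the shaker's pan, from the bottom up fine, medium, coarse and lid, and handed the job in at about 24 s of the 99 s. The hand-in gives no verdict.

- **Seating:** each piece was lowered until the tool stood within about 0.3 mm of the fully seated height, with 3.6 to 6.9 N of contact force. I then let go and backed the gripper well clear.
- **Last pictures:** from the side and scene cameras the tower stands straight and the lid's disc lies at the expected 161 mm. From the wrist camera the disc and knob share one axis at about (540, 305).
- **Checks that disagreed:**
  - An automatic fit of the lid's knob was off by 2 to 4 mm. The close-up showed it had caught the knob's base edge.
  - An earlier fit of the fine sieve in the jaws was unreliable, because the gripper hid part of it, so I did not use it.
  - The wrist camera read about 3 mm too far in x near the bench compared with the other two cameras. This largely cancelled between picking and placing.
- **Bystanders:** no move was planned near them and I saw no unexpected contact force. I did not measure their final positions.

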